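Make up the cutter's and the polisher's job trays

ROBOT

A 6-joint arm with a two-finger parallel gripper is mounted at the origin on the work surface. World frame = base frame: x ahead of the robot, y to its left, z up, the work surface at z = 0. Lengths are in m, angles in degrees, forces in N, time in s.
With the tool pointing down it reaches from about 0.325 to 0.9 m from the base axis. Payload 6.1 kg.
Tool frame: the origin (TCP) lies on the centre line of the jaws, within the pads' length; the fingertips stand 14 mm ahead of it and the grasp point (between the pads) lies 5 mm behind it; z points along the fingers, y is the line along which they close (so a half turn about z gives the same grasp; the last joint's range is limited). The gripper opens to 85 mm and grips with 20 to 120 N. Pads are 22 mm wide; open, the fingers measure 114 mm over their backs; the gripper's body (76 mm by 85 mm) begins 54 mm behind the grasp point. The pads swing forward as they close: fully open they stand 13 mm farther back than shut.
Start: joints at [-78.616, 12.628, 87.462, -0, 79.91, -7.225], TCP at [0.199, -0.592, 0.207] pointing down, gripper open.
Joint ranges: [-170.65, 170.65], [-52.31, 119.04], [5.05, 147.46], [-71.25, 251.25], [11.57, 151.72], [-153.62, 153.62]. Speed limits (degrees/s): [147.25, 147.25, 172.46, 180, 180, 180].

INTERFACE

Orientations are given as [roll, pitch, yaw] about the fixed x, y, z axes, in that order (R = Rz(yaw) Ry(pitch) Rx(roll)).
In Python, from plant import manip gives the robot as it stands.
- The arm moves only by the shell command python3 -m handwheel 'ROWS'. ROWS is JSON, a list of rows, each an object of numbers: "grip": the closure, from -1 (fully open) to 1 (shut), so that 0 is half open; "x", "y", "z": the shift along the tool's x, y, z in mm; "spin": the turn about the tool's z in degrees. In form: [{"grip": .., "x": .., "y": .., "z": .., "spin": ..}, ...]. A call has 1 to 12 rows; each row is the pose to reach, as a shift and turn from the pose commanded when the call began, along the tool's axes at that moment; what a row does not reach only later rows make up. A row lasts 1/8 s, in which the tool goes at most 62.5 mm and 10.7 degrees, less where a joint would pass 70% of its speed; a pose out of reach is approached as far as the arm can. A call with a gripper value outside its range is refused whole. The fingers move at their own pace and stop on an object; the grip force is fixed at half the most. Time passes only in rows, so rows that repeat a pose let the fingers close. It gives the time, the measured TCP pose, the force, the opening and the grip force at its end, in the units of the state.
- manip.read_state(): the state, without advancing time (a new reading comes with each control period).
- manip.read_camera(name): name is "scene" or "top"; returns a dict with "img" (480x640x3 uint8, blue, green, red), "intrinsics" (3x3 intrinsics, pixels), "world_from_camera" (4x4, takes a point from camera to world coordinates). Camera axes: x right, y down, z forward; pixel columns grow to the right and rows downward; lengths in m; the calibration is good to about 2 mm. A picture is of the moment at which its call begins. There is no depth.
- manip.close_job(): hands the job in; it is judged then, once.
Trained networks look in a picture, given as the dict that the camera call returned (one of the last four; its "shot" number tells which), for a name from the list of things; names that differ only in an ending like _2 or _b are one class to them, and where a whole thing is asked for, a point or a joint stands for the part that bears it (a point fixed in the world has none). Each returns a list of dicts, best first, with "p" (0 to 1); they miss things now and then, are a little off and sometimes report something else, mostly with a low value. They report only what shows in the picture. A call takes as long as a camera call. They do not tell look-alikes from the thing itself.
- manip.masks_of(picture, query): "pixels" (480x640 bool, what is visible of it).
- manip.pinpoint(picture, query): "xyz" ([x, y, z] in m, in world coordinates, good to about 4 mm: a listed point, or the origin of a listed thing).
The state is a dict: "time": time; "qpos": joint angles; "joint_velocities": joint speeds; "joint_torque": joint torques, N m; "ee_pos": TCP position; "eef_rot": TCP orientation; "ft_force": force on the tool from outside, world axes, zero at the start; "moment": the same for the moment, N m; "gripper_width": finger opening in m; "grip_force": force on a finger pad.
Only numpy, scipy, OpenCV 4.12 (cv2) and the standard library are available. Lean on these libraries where they do the work, as an engineer would, in place of code of your own. Each camera call takes 0.05 s, during which the arm holds its last target. There are 200 camera calls.

TASK

Make up two job trays for the glass-cutting lathes. Green tray: the black tumbler standing on the felt pad, and on the post the pale fine wheel with the red-brown coarse wheel, which is used first, on top of it; white tray: the amber tumbler on the felt pad and the cork wheel on the post. Wheels go fully down with their hubs up, glasses are set down gently, upright and wholly on their pads, and the blue tumbler, the dressing stick and the metal truing block stay where they are.

Things in the scene. Friction and masses are not known exactly. Their poses are not given: they have to be found in the camera images.
- green_tray: The cutter's job tray, painted dark green. 240 mm long (x), 130 wide (y), rim 18 high, floor 6 mm up; stays put. Origin: centre of underside. Grey felt pad 86 mm square, top 8 mm up, centred at x -58 mm. Steel post 12 mm thick at x +58 mm, top 68 mm up, last 14 mm tapered to 4. Undersides: first wheel on the post 6 mm up (on the floor), a second 44 mm (on the first's hub).
- white_tray: The polisher's job tray, enamelled white. 240 mm long (x), 130 wide (y), rim 18 high, floor 6 mm up; stays put. Origin: centre of underside. Grey felt pad 86 mm square, top 8 mm up, centred at x -58 mm. Steel post 12 mm thick at x +58 mm, top 68 mm up, last 14 mm tapered to 4. Undersides: first wheel on the post 6 mm up (on the floor), a second 44 mm (on the first's hub).
- coarse_wheel: Coarse grinding wheel: dark red-brown, 76 mm across. Disc 14 mm thick; a brass hub stands up from its middle: flange 50 mm across up to 16.5 mm, then a plain round grip 36 mm across up to 38 mm, the full height. A 22 mm bore goes right through. Origin: centre of the underside; z up the bore. Lies flat on the bench, hub up. 0.1 to 0.4 kg.
- fine_wheel: Fine grinding wheel: pale grey-white stone, 68 mm across. Disc 14 mm thick; a brass hub stands up from its middle: flange 50 mm across up to 16.5 mm, then a plain round grip 36 mm across up to 38 mm, the full height. A 22 mm bore goes right through. Origin: centre of the underside; z up the bore. Lies flat on the bench, hub up. 0.1 to 0.4 kg.
- cork_wheel: Polishing wheel: tan cork, 72 mm across. Disc 14 mm thick; a brass hub stands up from its middle: flange 50 mm across up to 16.5 mm, then a plain round grip 36 mm across up to 38 mm, the full height. A 22 mm bore goes right through. Origin: centre of the underside; z up the bore. Lies flat on the bench, hub up. 0.1 to 0.4 kg.
- black_tumbler: Black, with two thin gold lines round it. Open round glass tumbler, opaque, 70 mm tall, 60 mm across at the rim, 54 mm at the foot, wall 4 mm. Origin: centre of the underside; z up the axis. Stands upright on the bench. 0.1 to 0.2 kg.
- amber_tumbler: Amber-orange, with pale upright cuts all round. Open round glass tumbler, opaque, 70 mm tall, 60 mm across at the rim, 54 mm at the foot, wall 4 mm. Origin: centre of the underside; z up the axis. Stands upright on the bench. 0.1 to 0.2 kg.
- blue_tumbler: Plain cobalt blue; belongs to neither kit, stays where it stands. Open round glass tumbler, opaque, 70 mm tall, 60 mm across at the rim, 54 mm at the foot, wall 4 mm. Origin: centre of the underside; z up the axis. Stands upright on the bench. 0.1 to 0.2 kg.
- truing_block: Bystander: heavy dull brown-grey metal truing block, 50 x 120 x 45 mm high, long side along its y, beyond the stock as seen from the robot. Origin: centre of the underside.
- dressing_stick: Bystander: pale stone dressing stick, 20 x 100 x 20 mm high, lying along its y beyond the stock as seen from the robot. Origin: centre of the underside.
Things that resemble listed ones, but are neither listed nor needed, are in the scene too. Leave any turquoise look-alike of the coarse_wheel alone.

How it is judged (in metres and radians):
At the end, for the whole second after the job is handed in: Green tray: fine wheel fully down on the post, coarse wheel on its hub; white tray: cork wheel fully down (8 mm of the post, hubs up, tilt under 0.12 rad). Black tumbler on the green tray's pad, amber on the white's, upright, within 17 mm of its centre. All released, at rest (x of fine_wheel in the frame of green_tray between 0.05 and 0.066 m and y of fine_wheel in the frame of green_tray between -0.008 and 0.008 m and z of fine_wheel in the frame of green_tray between 0.002 and 0.012 m and angle between each of fine_wheel, coarse_wheel, cork_wheel's own z axis and vertical below 0.12 rad and linear speed of each of fine_wheel, coarse_wheel, black_tumbler, cork_wheel, amber_tumbler below 0.02 m/s and contact force between each of fine_wheel, coarse_wheel, black_tumbler, cork_wheel, amber_tumbler and the fingers below 0.1 N and x of coarse_wheel in the frame of green_tray between 0.05 and 0.066 m and y of coarse_wheel in the frame of green_tray between -0.008 and 0.008 m and z of coarse_wheel in the frame of green_tray between 0.039 and 0.051 m and x of black_tumbler in the frame of green_tray between -0.075 and -0.041 m and y of black_tumbler in the frame of green_tray between -0.017 and 0.017 m and z of black_tumbler in the frame of green_tray between 0.004 and 0.013 m and angle between each of black_tumbler, amber_tumbler's own z axis and vertical below 0.1 rad and x of cork_wheel in the frame of white_tray between 0.05 and 0.066 m and y of cork_wheel in the frame of white_tray between -0.008 and 0.008 m and z of cork_wheel in the frame of white_tray between 0.002 and 0.012 m and x of amber_tumbler in the frame of white_tray between -0.075 and -0.041 m and y of amber_tumbler in the frame of white_tray between -0.017 and 0.017 m and z of amber_tumbler in the frame of white_tray between 0.004 and 0.013 m); the robot touches nothing.
It fails at once if the blue tumbler pushed out of its place (more than 25 mm) or tipped (distance of blue_tumbler from where it was at the start of the episode above 0.025 m or angle between blue_tumbler's own z axis and vertical above 0.3 rad).
It fails at once if the truing block pushed out of its place (more than 25 mm) or tipped (distance of truing_block from where it was at the start of the episode above 0.025 m or angle between truing_block's own z axis and vertical above 0.3 rad).
It fails at once if the dressing stick pushed out of its place (more than 25 mm) or tipped (distance of dressing_stick from where it was at the start of the episode above 0.025 m or angle between dressing_stick's own z axis and vertical above 0.3 rad).
It fails at once if the black tumbler dropped (falling free at over 0.4 m/s: more than about 8 mm) or pressed on a tray with over 60 N ((linear speed of black_tumbler above 0.4 m/s and contact force between black_tumbler and the fingers below 0.1 N and height (world z) of black_tumbler below 0.08 m) or contact force between black_tumbler and green_tray above 60 N or contact force between black_tumbler and white_tray above 60 N).
It fails at once if the amber tumbler dropped (falling free at over 0.4 m/s: more than about 8 mm) or pressed on a tray with over 60 N ((linear speed of amber_tumbler above 0.4 m/s and contact force between amber_tumbler and the fingers below 0.1 N and height (world z) of amber_tumbler below 0.08 m) or contact force between amber_tumbler and green_tray above 60 N or contact force between amber_tumbler and white_tray above 60 N).
It also fails if it takes over 128 s, if anything falls off the work surface, if the arm or the gripper's body presses on something with over 40 N, if the wrist force passes 120 N, or if a joint passes its speed limit or range.

## Working session

There is one attempt and no reset: what is moved stays moved. The work goes in short steps, Python scripts to look and compute and a shell command to move; the robot and the scene stay as the last step left them, time stands still between calls to the robot, and variables do not carry over. Pictures are saved under pics/ and viewed, at most 14 in all, crops included, and the job is handed in when it is done.

```bash
mkdir -p pics; cat > h.py <<'E'
from plant import manip
import numpy as np, cv2
def shot(name,fn=None):
    p=manip.read_camera(name)
    if fn: cv2.imwrite('pics/'+fn,p['img'])
    return p
def ray(p,u,v,z):
    K=np.array(p['intrinsics']);T=np.array(p['world_from_camera'])
    d=T[:3,:3]@np.linalg.solve(K,[u,v,1.]);o=T[:3,3]
    return o+d*(z-o[2])/d[2]
def proj(p,X):
    K=np.array(p['intrinsics']);T=np.array(p['world_from_camera'])
    c=K@(T[:3,:3].T@(np.array(X)-T[:3,3]));return c[:2]/c[2]
E
python3 - <<'E'
from h import *
s=manip.read_state();print(s['ee_pos'],s['eef_rot'],s['gripper_width'],s['time'])
for c in('top','scene'):
    p=shot(c,c+'1.png');print(c,np.array(p['world_from_camera']).round(3).tolist())
    for q in['green_tray','white_tray','coarse_wheel','fine_wheel','cork_wheel','black_tumbler','amber_tumbler','blue_tumbler','truing_block','dressing_stick']:
        print(q,[(np.round(d['xyz'],3).tolist(),round(float(d['p']),2),proj(p,d['xyz']).round().tolist()) for d in manip.pinpoint(p,q)[:3]])
E
```

```text
[ 0.19931893 -0.59166266  0.20629881] [-1.79888049e+02 -1.40258249e-02  1.86092559e+01] 0.08562462806317307 0.0
top [[0.018, -0.996, 0.09, 0.466], [-1.0, -0.018, -0.001, -0.015], [0.002, -0.09, -0.996, 1.056], [0.0, 0.0, 0.0, 1.0]]
green_tray [([0.464, -0.28, -0.001], 0.7, [470.0, 295.0])]
white_tray [([0.573, 0.282, -0.0], 0.92, [166.0, 231.0]), ([0.787, 0.099, 0.0], 0.57, [267.0, 119.0])]
coarse_wheel [([0.342, 0.024, -0.002], 0.77, [302.0, 360.0]), ([0.564, 0.063, -0.001], 0.64, [284.0, 238.0]), ([0.336, 0.259, 0.002], 0.58, [172.0, 361.0])]
fine_wheel [([0.571, -0.058, -0.003], 0.69, [349.0, 236.0])]
cork_wheel [([0.689, -0.075, -0.0], 0.87, [359.0, 172.0]), ([0.572, 0.062, 0.0], 0.38, [284.0, 234.0])]
black_tumbler [([0.688, 0.061, 0.0], 0.63, [286.0, 172.0])]
amber_tumbler [([0.436, 0.093, 0.003], 0.97, [266.0, 307.0]), ([0.573, 0.281, -0.002], 0.7, [166.0, 231.0])]
blue_tumbler [([0.426, -0.077, -0.0], 0.95, [359.0, 315.0])]
truing_block [([0.786, -0.089, -0.001], 0.71, [367.0, 122.0]), ([0.571, -0.06, -0.002], 0.47, [350.0, 235.0])]
dressing_stick [([0.786, 0.099, 0.002], 0.7
[... 427 characters left out ...]
21, -0.001], 0.85, [224.0, 207.0]), ([0.566, 0.061, 0.001], 0.69, [325.0, 229.0]), ([0.339, 0.259, -0.001], 0.56, [280.0, 151.0])]
fine_wheel [([0.57, -0.06, -0.003], 0.95, [296.0, 271.0])]
cork_wheel [([0.694, -0.074, -0.002], 0.68, [354.0, 302.0]), ([0.428, -0.081, -0.001], 0.36, [225.0, 251.0])]
black_tumbler [([0.682, 0.06, 0.002], 0.61, [379.0, 249.0])]
amber_tumbler [([0.436, 0.099, 0.004], 0.89, [279.0, 198.0])]
blue_tumbler [([0.427, -0.08, 0.002], 0.58, [225.0, 249.0]), ([0.573, 0.282, 0.002], 0.19, [372.0, 173.0])]
truing_block [([0.787, -0.081, 0.0], 0.89, [405.0, 326.0]), ([0.788, 0.095, -0.001], 0.41, [438.0, 258.0])]
dressing_stick [([0.788, 0.098, -0.0], 0.83, [438.0, 257.0])]
```

View pics/top1.png

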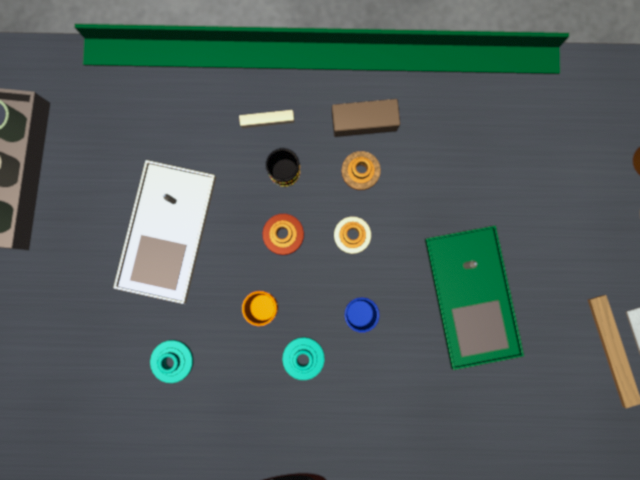

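View pics/scene1.png

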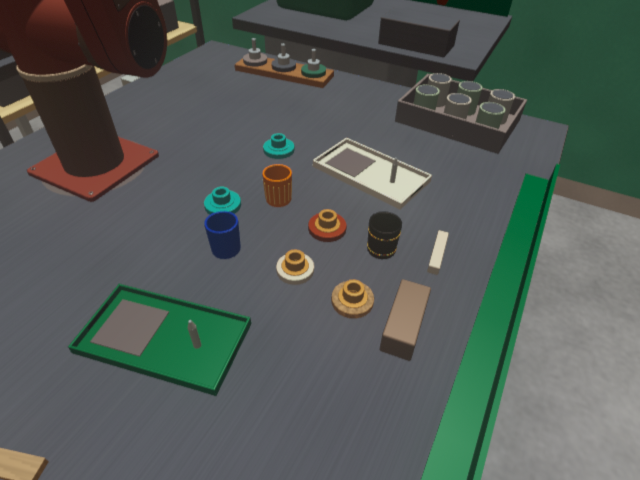

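The top view shows the stock clearly: coarse (283,235), fine (352,235), cork (361,170), black (283,167), amber (260,308) and blue (362,314). The posts are at (170,198) on the white tray and (470,265) on the green tray. The coarse look-alikes are turquoise, so I leave those alone. Next I refine the wheels and trays.

```bash
python3 - <<'E'
from h import *
p=shot('top');q=shot('scene')
def tri(a,b): # closest point of two rays
    A=[];o=[]
    M=np.zeros((3,3));y=np.zeros(3)
    for pp,(u,v) in((p,a),(q,b)):
        r0=ray(pp,u,v,0);r1=ray(pp,u,v,.3);d=(r1-r0)/np.linalg.norm(r1-r0);P=np.eye(3)-np.outer(d,d);M+=P;y+=P@r0
    return np.linalg.solve(M,y)
for n,guess in[('coarse_wheel',(.566,.062)),('fine_wheel',(.571,-.059)),('cork_wheel',(.691,-.075)),('black_tumbler',(.686,.061)),('amber_tumbler',(.436,.096)),('green_tray',(.463,-.283)),('white_tray',(.573,.283))]:
    for d in manip.masks_of(p,n)[:3]:
        m=d['pixels'].astype(np.uint8)
        c,_=max(((c,cv2.contourArea(c)) for c in cv2.findContours(m,0,1)[0]),key=lambda t:t[1])
        (u,v),(w,h),a=cv2.minAreaRect(c); z=.018 if 'tray' in n else(.035 if'tumb' in n else .010)
        X=ray(p,u,v,z)
        if np.hypot(*(X[:2]-guess))>.04: continue
        b=np.array([ray(p,*k,.018)[:2] for k in cv2.boxPoints(((u,v),(w,h),a))])
        e=[b[1]-b[0],b[2]-b[1]];L=max(e,key=np.linalg.norm)
        if L[0]<0:L=-L
        print(n,round(float(d['p']),2),X.round(4),'ext',[round(float(np.linalg.norm(k)),3) for k in e],'yaw',round(np.degrees(np.arctan2(L[1],L[0])),1) if 'tray' in n else '')
# pads (top) at z=.008, by colour in tray neighbourhood; posts
hsv=cv2.cvtColor(p['img'],cv2.COLOR_BGR2HSV)
for n,(u,v) in(('gpad',(480,329)),('wpad',(158,263))):
    m=np.zeros((482,642),np.uint8);cv2.floodFill(p['img'].copy(),m,(u,v),0,(6,6,6),(6,6,6),4|cv2.FLOODFILL_FIXED_RANGE|cv2.FLOODFILL_MASK_ONLY|(255<<8))
    c=max(cv2.findContours(m[1:-1,1:-1],0,1)[0],key=cv2.contourArea)
    r=cv2.minAreaRect(c);print(n,r,ray(p,*r[0],.008).round(4))
im=cv2.hconcat([cv2.resize(p['img'][220:300,440:520],(400,400)),cv2.resize(p['img'][160:240,130:210],(400,400))]);cv2.imwrite('pics/posts.png',im)
E
```

```text
coarse_wheel 0.75 [0.5702 0.0645 0.01  ] ext [0.076, 0.074] yaw 
fine_wheel 0.96 [ 0.5716 -0.0627  0.01  ] ext [0.062, 0.064] yaw 
cork_wheel 0.73 [ 0.6917 -0.0759  0.01  ] ext [0.07, 0.071] yaw 
black_tumbler 0.83 [0.6911 0.0665 0.035 ] ext [0.063, 0.067] yaw 
amber_tumbler 0.57 [0.4357 0.1    0.035 ] ext [0.063, 0.061] yaw 
green_tray 0.76 [ 0.4622 -0.2824  0.018 ] ext [0.136, 0.241] yaw 11.0
white_tray 0.67 [0.5709 0.2786 0.018 ] ext [0.245, 0.14] yaw -11.6
gpad ((479.4173583984375, 328.01708984375), (46.32914352416992, 44.91090774536133), 78.31063079833984) [ 0.406  -0.2954  0.008 ]
wpad ((158.1999969482422, 262.1000061035156), (45.12154006958008, 44.14535140991211), 12.528807640075684) [0.5149 0.2901 0.008 ]
```

View pics/posts.png

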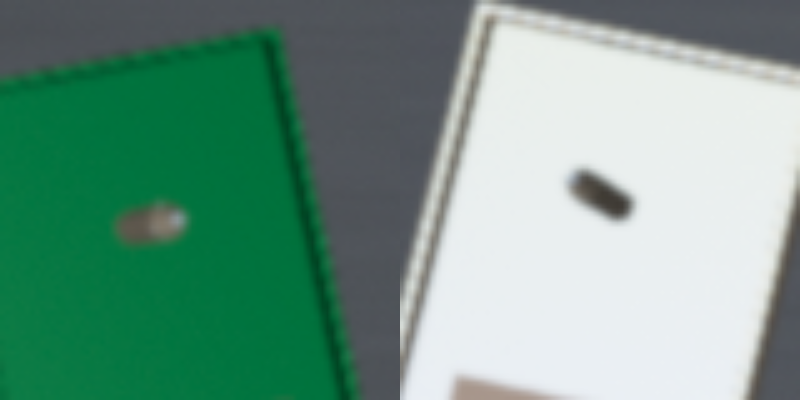

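The crop shows the green post tip at about (475,264) with its base at (466,265). The white post tip is at about (165.6,196.4) with its base at (174,201). I compare these with the pad and tray geometry.

```bash
python3 - <<'E'
from h import *
p=shot('top')
for n,pad,b,t,yaw in(('g',(.406,-.2954),(465.6,265),(475.2,264),11.3),('w',(.5149,.2901),(173.8,201.2),(165.8,196.6),-12)):
    y=np.radians(yaw)
    print(n,'base',ray(p,*b,.006).round(4),'tip',ray(p,*t,.066).round(4),'frompad',(np.array(pad)+.116*np.array([np.cos(y),np.sin(y)])).round(4))
E
```

```text
g base [ 0.5196 -0.2714  0.006 ] tip [ 0.5186 -0.2733  0.066 ] frompad [ 0.5198 -0.2727]
w base [0.6279 0.2669 0.006 ] tip [0.6265 0.265  0.066 ] frompad [0.6284 0.266 ]
```

```bash
python3 -m handwheel '[{"grip":-1,"x":0,"y":0,"z":0,"spin":10},{"grip":-1,"x":0,"y":0,"z":0,"spin":18.6},{"grip":-1,"x":0,"y":0,"z":0,"spin":18.6}]'; python3 -c "
from h import *
s=manip.read_state();print(s['ee_pos'],s['eef_rot'],s['qpos'])"
```

```text
time: 1.98
ee_pos: [0.1995, -0.5923, 0.2074]
eef_rot: [180.0, 0.0, 0.1]
ft_force: [-0.0, 0.0, -0.2]
gripper_width: 0.0855
grip_force: 0.0
[ 0.19945051 -0.5923238   0.20741312] [1.79997675e+02 3.91880982e-04 8.84691740e-02] [-7.86144447e+01  1.26267246e+01  8.74620304e+01 -8.52963165e-04
  7.99090417e+01  1.12972355e+01]
```

```bash
python3 -m handwheel '[{"grip":-1,"x":40,"y":-56,"z":0,"spin":18.6},{"grip":-1,"x":80,"y":-112,"z":0,"spin":18.6}]' >/dev/null; python3 -c "
from h import *
s=manip.read_state();print(s['ee_pos'],s['eef_rot'],s['qpos'])"
```

```text
[ 0.27242112 -0.4896568   0.20711674] [-1.79975854e+02 -7.67767041e-03 -1.87750169e+01] [-6.89879802e+01  3.83048070e+00  9.72694967e+01  2.17576899e-02
  7.89136646e+01  3.97828488e+01]
```

```bash
cat >> h.py <<'E'
def go(X,Y,Z=None):
    s=manip.read_state();e=np.array(s['ee_pos']);w=np.radians(s['eef_rot'][2]);d=np.array([X,Y])-e[:2]
    c,n=np.cos(w),np.sin(w)
    print('ee',e.round(4),'yaw',round(float(s['eef_rot'][2]),2),'w',round(s['gripper_width'],4),'t',s['time'],'-> x %.0f y %.0f z %s'%(1e3*(c*d[0]+n*d[1]),1e3*(n*d[0]-c*d[1]),None if Z is None else round(1e3*(e[2]-Z))))
E
python3 -m handwheel '[{"grip":-1,"x":20,"y":-70,"z":0,"spin":-9},{"grip":-1,"x":50,"y":-175,"z":0,"spin":-18.6},{"grip":-1,"x":100,"y":-350,"z":0,"spin":-18.6},{"grip":-1,"x":143,"y":-490,"z":0,"spin":-18.6},{"grip":-1,"x":143,"y":-490,"z":0,"spin":-18.6},{"grip":-1,"x":143,"y":-490,"z":0,"spin":-18.6},{"grip":-1,"x":143,"y":-490,"z":0,"spin":-18.6},{"grip":-1,"x":143,"y":-490,"z":0,"spin":-18.6},{"grip":-1,"x":143,"y":-490,"z":0,"spin":-18.6},{"grip":-1,"x":143,"y":-490,"z":0,"spin":-18.6},{"grip":-1,"x":143,"y":-490,"z":0,"spin":-18.6},{"grip":-1,"x":143,"y":-490,"z":0,"spin":-18.6}]'; python3 -c "
from h import *
go(.571,-.0605,.032)"
```

```text
time: 3.72
ee_pos: [0.5633, -0.0732, 0.2075]
eef_rot: [180.0, 0.0, -0.1]
ft_force: [0.9, 0.1, 0.0]
gripper_width: 0.0856
grip_force: 0.0
ee [ 0.5633 -0.0732  0.2075] yaw -0.08 w 0.0856 t 3.725 -> x 8 y -13 z 176
```

```bash
python3 -m handwheel '[{"grip":-1,"x":0,"y":0,"z":0,"spin":0},{"grip":-1,"x":0,"y":0,"z":0,"spin":0}]'; python3 -c "
from h import *
go(.571,-.0605,.032)"
```

```text
time: 3.98
ee_pos: [0.5637, -0.0723, 0.2075]
eef_rot: [180.0, -0.0, -0.0]
ft_force: [0.3, 0.8, -0.5]
gripper_width: 0.0856
grip_force: 0.0
ee [ 0.5637 -0.0723  0.2075] yaw -0.04 w 0.0856 t 3.975 -> x 7 y -12 z 175
```

```bash
python3 -m handwheel '[{"grip":-1,"x":7,"y":-12,"z":40,"spin":0},{"grip":-1,"x":7,"y":-12,"z":90,"spin":0},{"grip":-1,"x":7,"y":-12,"z":140,"spin":0},{"grip":-1,"x":7,"y":-12,"z":165,"spin":0},{"grip":-1,"x":7,"y":-12,"z":176,"spin":0},{"grip":-1,"x":7,"y":-12,"z":176,"spin":0}]'; python3 -c "
from h import *
p=shot('scene','a.png');cv2.imwrite('pics/a.png',cv2.resize(p['img'][190:320,220:400],(720,520)));go(.571,-.0605,.032)"
```

```text
time: 4.72
ee_pos: [0.5707, -0.0598, 0.0313]
eef_rot: [-180.0, 0.0, 0.0]
ft_force: [-0.3, 0.3, 0.3]
gripper_width: 0.0854
grip_force: 0.0
ee [ 0.5716 -0.06    0.0323] yaw 0.01 w 0.0857 t 4.775 -> x -1 y 1 z 0
```

View pics/a.png

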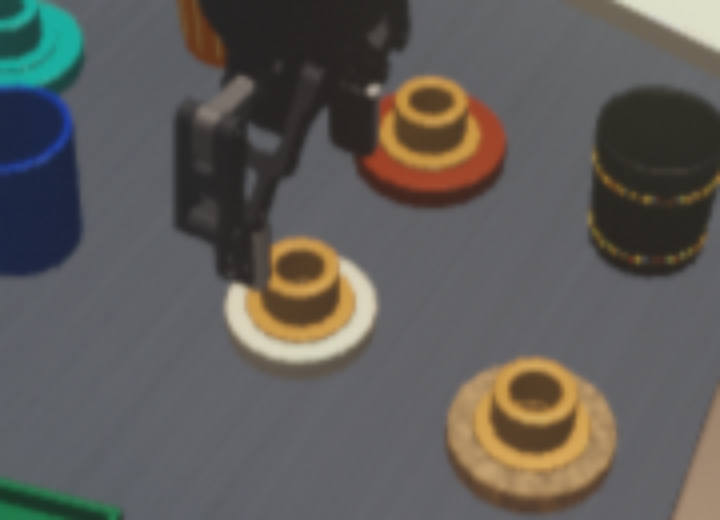

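The open jaws straddle the fine wheel's hub, with the left finger at (240,260) in the crop and the hub at (300,280). I close.

```bash
python3 -m handwheel '[{"grip":1,"x":0,"y":0,"z":0,"spin":0},{"grip":1,"x":0,"y":0,"z":0,"spin":0},{"grip":1,"x":0,"y":0,"z":0,"spin":0},{"grip":1,"x":0,"y":0,"z":0,"spin":0},{"grip":1,"x":0,"y":0,"z":0,"spin":0},{"grip":1,"x":0,"y":0,"z":0,"spin":0},{"grip":1,"x":0,"y":0,"z":0,"spin":0}]'; python3 -m handwheel '[{"grip":1,"x":0,"y":0,"z":-30,"spin":0},{"grip":1,"x":0,"y":0,"z":-80,"spin":0},{"grip":1,"x":0,"y":0,"z":-120,"spin":0},{"grip":1,"x":0,"y":0,"z":-120,"spin":0},{"grip":1,"x":0,"y":0,"z":-120,"spin":0}]'; python3 -c "
from h import *
go(.519,-.2725)"
```

```text
time: 5.65
ee_pos: [0.5708, -0.0597, 0.0314]
eef_rot: [-180.0, 0.0, 0.0]
ft_force: [-1.1, -0.6, 0.5]
gripper_width: 0.0
grip_force: 0.0
time: 6.28
ee_pos: [0.5704, -0.0597, 0.1509]
eef_rot: [-180.0, 0.0, 0.0]
ft_force: [-0.1, 0.2, -0.8]
gripper_width: -0.0
grip_force: 0.0
ee [ 0.5704 -0.0597  0.1509] yaw 0.01 w -0.0 t 6.275 -> x -51 y 213 z None
```

```bash
python3 - <<'E'
from h import *
p=shot('scene','b.png');cv2.imwrite('pics/b.png',cv2.resize(p['img'][170:330,200:420],(800,582)))
t=shot('top')
for q in (p,t): print([(np.round(d['xyz'],4).tolist(),round(float(d['p']),2)) for d in manip.pinpoint(q,'fine_wheel')[:2]])
E
```

```text
[([0.5707, -0.0595, -0.005], 0.66)]
[([0.5697, -0.061, -0.0025], 0.58)]
```

View pics/b.png

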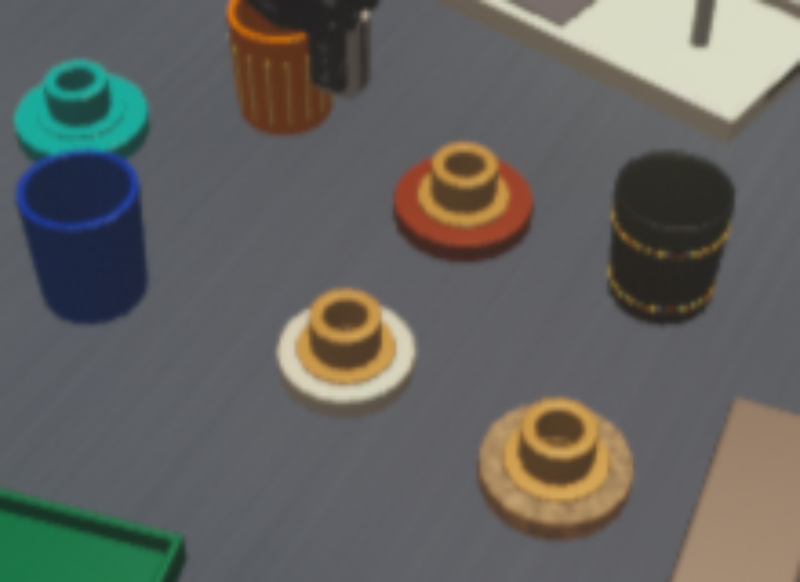

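```bash
python3 - <<'E'
from h import *
p=shot('scene');t=shot('top')
for z in(.137,.151): print(z,proj(p,[.5704,-.0597,z]),proj(t,[.5704,-.0597,z]))
print(proj(p,[.571,-.06,.038]))
cv2.imwrite('pics/c.png',cv2.hconcat([cv2.resize(p['img'][130:230,240:340],(400,400)),cv2.resize(t['img'][180:280,300:400],(400,400))]))
s=manip.read_state();print(s['qpos'])
E
```

```text
0.137 [294.43733187 212.60861545] [353.86958501 227.34767933]
0.151 [294.24357986 205.86383442] [354.31638132 226.36083829]
[295.8817188  255.79563081]
[-1.38471896e+01  8.40475939e+00  9.86011809e+01  3.41290853e-04
  7.31107924e+01  7.61416853e+01]
```

View pics/c.png

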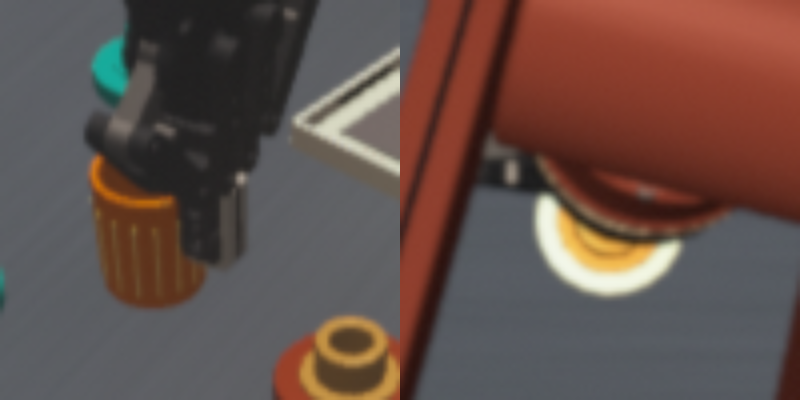

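```bash
python3 -m handwheel '[{"grip":-1,"x":0,"y":0,"z":0,"spin":0},{"grip":-1,"x":0,"y":0,"z":0,"spin":0},{"grip":-1,"x":0,"y":0,"z":0,"spin":0},{"grip":-1,"x":0,"y":0,"z":0,"spin":0},{"grip":-1,"x":0,"y":0,"z":0,"spin":0},{"grip":-1,"x":0,"y":0,"z":0,"spin":0}]'; python3 - <<'E'
from h import *
p=shot('scene');t=shot('top')
A=p['img'][120:240,230:350].copy();B=t['img'][180:280,290:410].copy()
a=cv2.resize(A,(400,400));b=cv2.resize(B,(400,333));b=cv2.copyMakeBorder(b,0,67,0,0,0)
def mark(img,P,org,s):
    u=(P-org)*s;cv2.circle(img,(int(u[0]),int(u[1])),3,(255,0,255),-1)
for dy in(-.0425,.0425):
  for z in (.150,.170,.190):
    X=[.5704,-.0597+dy,z];mark(a,proj(p,X),np.array([230,120]),10/3);mark(b,proj(t,X),np.array([290,180]),10/3)
cv2.imwrite('pics/d.png',cv2.hconcat([a,b]))
print(manip.read_state()['ee_pos'])
E
```

```text
time: 7.32
ee_pos: [0.5708, -0.0597, 0.1514]
eef_rot: [180.0, -0.0, 0.0]
ft_force: [0.2, 0.7, 0.3]
gripper_width: 0.0853
grip_force: 0.0
[ 0.57082774 -0.05976139  0.15141147]
```

View pics/d.png

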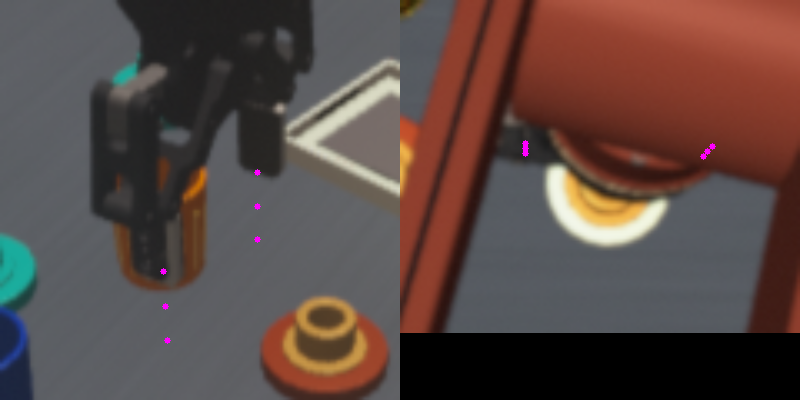

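The crop shows the finger tips on the z≈0.187 markers, not 0.15. Horizontally the top view agrees with the markers. So the real tips stand about 35 mm higher than the reported TCP implies. I'll go lower by that amount, watching the force.

```bash
python3 -m handwheel '[{"grip":-1,"x":0,"y":0,"z":50,"spin":0},{"grip":-1,"x":0,"y":0,"z":100,"spin":0},{"grip":-1,"x":0,"y":0,"z":125,"spin":0},{"grip":-1,"x":0,"y":0,"z":140,"spin":0},{"grip":-1,"x":0,"y":0,"z":148,"spin":0},{"grip":-1,"x":0,"y":0,"z":150,"spin":0},{"grip":-1,"x":0,"y":0,"z":150,"spin":0}]'; python3 - <<'E'
from h import *
p=shot('scene');a=cv2.resize(p['img'][170:320,210:410],(800,600))
e=manip.read_state()['ee_pos']
for z in(.017,.037):
  for dy in(-.0425,.0425):
    u=(proj(p,[e[0],e[1]+dy,z])-[210,170])*4;cv2.circle(a,tuple(int(k) for k in u),3,(255,0,255),-1)
cv2.imwrite('pics/e.png',a)
E
```

```text
time: 8.3
ee_pos: [0.5717, -0.0599, 0.0024]
eef_rot: [180.0, -0.1, 0.0]
ft_force: [0.1, 0.1, -0.5]
gripper_width: 0.0852
grip_force: 0.0
```

View pics/e.png

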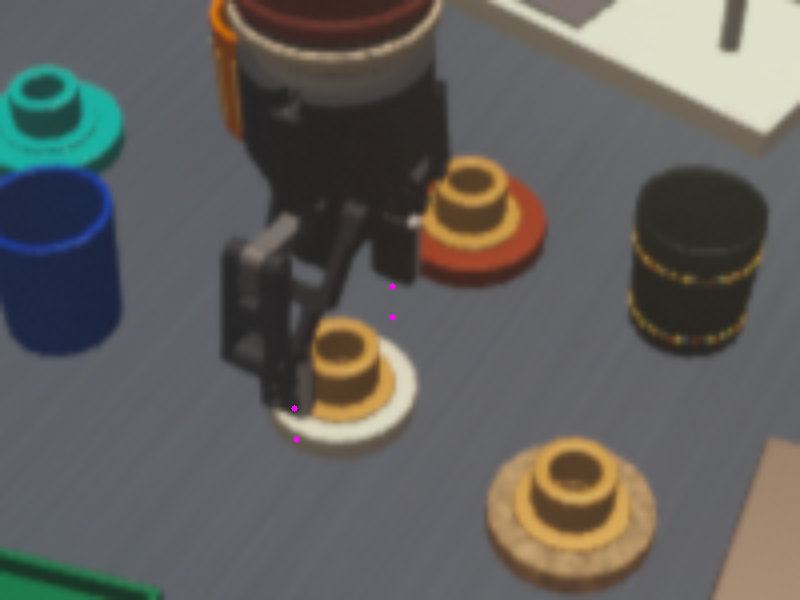

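The tips sit at the 37 mm markers, so the +35 mm offset is confirmed. I go 5 mm lower and close.

```bash
python3 -m handwheel '[{"grip":-1,"x":0,"y":0,"z":5,"spin":0},{"grip":0,"x":0,"y":0,"z":5,"spin":0},{"grip":1,"x":0,"y":0,"z":5,"spin":0},{"grip":1,"x":0,"y":0,"z":5,"spin":0},{"grip":1,"x":0,"y":0,"z":5,"spin":0},{"grip":1,"x":0,"y":0,"z":5,"spin":0},{"grip":1,"x":0,"y":0,"z":5,"spin":0}]'; python3 -m handwheel '[{"grip":1,"x":0,"y":0,"z":-20,"spin":0},{"grip":1,"x":0,"y":0,"z":-70,"spin":0},{"grip":1,"x":0,"y":0,"z":-120,"spin":0},{"grip":1,"x":0,"y":0,"z":-120,"spin":0},{"grip":1,"x":0,"y":0,"z":-120,"spin":0}]'; python3 -c "
from h import *
go(.519,-.2725)"
```

```text
time: 9.22
ee_pos: [0.5713, -0.06, -0.003]
eef_rot: [180.0, -0.1, 0.0]
ft_force: [-1.2, 0.1, 5.8]
gripper_width: 0.0343
grip_force: 59.8
time: 9.85
ee_pos: [0.57, -0.0594, 0.1159]
eef_rot: [-180.0, 0.1, 0.0]
ft_force: [-0.2, 0.6, -3.1]
gripper_width: 0.0334
grip_force: 60.6
ee [ 0.57   -0.0594  0.1159] yaw 0.01 w 0.0334 t 9.85 -> x -51 y 213 z None
```

```bash
python3 -m handwheel '[{"grip":1,"x":-14,"y":60,"z":0,"spin":0},{"grip":1,"x":-28,"y":120,"z":0,"spin":0},{"grip":1,"x":-42,"y":175,"z":0,"spin":0},{"grip":1,"x":-51,"y":213,"z":0,"spin":0},{"grip":1,"x":-51,"y":213,"z":0,"spin":0},{"grip":1,"x":-51,"y":213,"z":0,"spin":0}]'; python3 - <<'E'
from h import *
p=shot('scene');t=shot('top');a=cv2.resize(p['img'][220:370,100:300],(800,600))
e=np.array(manip.read_state()['ee_pos']);go(.519,-.2725)
for q in(p,t): print([(np.round(d['xyz'],4).tolist(),round(float(d['p']),2)) for d in manip.pinpoint(q,'fine_wheel')[:2]])
th=np.linspace(0,6.28,40)
for k in th:
  u=(proj(p,[e[0]+.034*np.cos(k),e[1]+.034*np.sin(k),e[2]+.003+.014])-[100,220])*4;cv2.circle(a,tuple(int(k) for k in u),2,(255,0,255),-1)
cv2.imwrite('pics/f.png',a)
E
```

```text
time: 10.6
ee_pos: [0.5186, -0.2716, 0.1142]
eef_rot: [-179.8, 0.2, -0.0]
ft_force: [-0.2, 0.3, -2.2]
gripper_width: 0.0334
grip_force: 61.0
ee [ 0.5194 -0.2712  0.1151] yaw 0.07 w 0.0333 t 10.7 -> x -0 y 1 z None
[([0.5185, -0.2717, 0.1152], 0.9), ([0.4345, 0.1028, 0.0021], 0.4)]
[([0.5233, -0.2694, 0.1171], 0.72), ([0.6851, 0.0633, -0.001], 0.36)]
```

View pics/f.png

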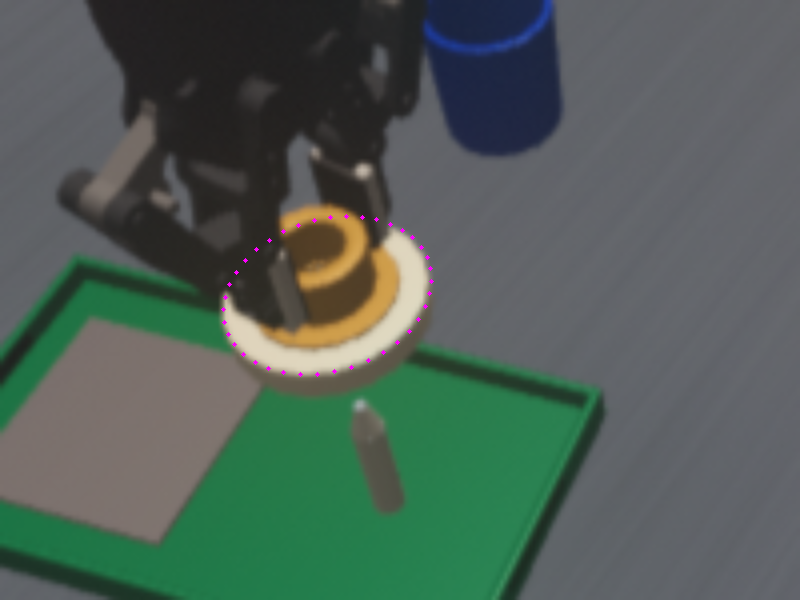

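The crop shows the wheel level, its rim on the predicted ellipse, and the post tip at (362,405), which is full-image (190.5,321). I check that tip against the other camera.

```bash
python3 - <<'E'
from h import *
p=shot('scene')
print(ray(p,190.5,321,.067), ray(p,100+388/4,220+508/4,.006),proj(p,[.519,-.2725,.067]))
E
```

```text
[ 0.51799098 -0.27037149  0.067     ] [ 0.51984371 -0.27435075  0.006     ] [190.08690566 322.34762504]
```

```bash
python3 -m handwheel '[{"grip":1,"x":0,"y":0,"z":30,"spin":0},{"grip":1,"x":0,"y":0,"z":50,"spin":0},{"grip":1,"x":0,"y":0,"z":70,"spin":0},{"grip":1,"x":0,"y":0,"z":90,"spin":0},{"grip":1,"x":0,"y":0,"z":103,"spin":0},{"grip":1,"x":0,"y":0,"z":109,"spin":0},{"grip":1,"x":0,"y":0,"z":109,"spin":0},{"grip":1,"x":0,"y":0,"z":109,"spin":0}]'
```

```text
time: 11.85
ee_pos: [0.5205, -0.2732, 0.0083]
eef_rot: [179.9, -0.1, 0.0]
ft_force: [-0.2, -1.4, -3.2]
gripper_width: 0.0337
grip_force: 61.0
```

```bash
python3 -m handwheel '[{"grip":1,"x":0,"y":0,"z":4,"spin":0},{"grip":1,"x":0,"y":0,"z":4,"spin":0},{"grip":-1,"x":0,"y":0,"z":4,"spin":0},{"grip":-1,"x":0,"y":0,"z":4,"spin":0},{"grip":-1,"x":0,"y":0,"z":4,"spin":0},{"grip":-1,"x":0,"y":0,"z":4,"spin":0},{"grip":-1,"x":0,"y":0,"z":-40,"spin":0},{"grip":-1,"x":0,"y":0,"z":-100,"spin":0},{"grip":-1,"x":0,"y":0,"z":-130,"spin":0},{"grip":-1,"x":0,"y":0,"z":-130,"spin":0}]'; python3 - <<'E'
from h import *
p=shot('scene');go(.5685,.0625,-.003)
print([(np.round(d['xyz'],4).tolist(),round(float(d['p']),2)) for d in manip.pinpoint(p,'fine_wheel')[:2]])
E
```

```text
time: 13.1
ee_pos: [0.5219, -0.2742, 0.1412]
eef_rot: [179.8, -0.3, 0.0]
ft_force: [-0.5, -0.3, 0.1]
gripper_width: 0.0852
grip_force: 0.0
ee [ 0.5206 -0.2732  0.1387] yaw 0.01 w 0.0853 t 13.15 -> x 48 y -336 z 142
[([0.5211, -0.2699, 0.0018], 0.58)]
```

```bash
python3 -m handwheel '[{"grip":-1,"x":9,"y":-60,"z":0,"spin":0},{"grip":-1,"x":17,"y":-120,"z":0,"spin":0},{"grip":-1,"x":26,"y":-180,"z":0,"spin":0},{"grip":-1,"x":34,"y":-240,"z":0,"spin":0},{"grip":-1,"x":42,"y":-295,"z":0,"spin":0},{"grip":-1,"x":47,"y":-336,"z":0,"spin":0},{"grip":-1,"x":47,"y":-336,"z":0,"spin":0},{"grip":-1,"x":47,"y":-336,"z":50,"spin":0},{"grip":-1,"x":47,"y":-336,"z":90,"spin":0},{"grip":-1,"x":47,"y":-336,"z":100,"spin":0},{"grip":-1,"x":47,"y":-336,"z":100,"spin":0}]'; python3 -c "
from h import *
go(.567,.063,-.003)"
```

```text
time: 14.58
ee_pos: [0.5661, 0.0626, 0.0366]
eef_rot: [180.0, 0.1, -0.0]
ft_force: [0.4, -0.7, 0.4]
gripper_width: 0.0851
grip_force: 0.0
ee [0.5661 0.0626 0.0366] yaw -0.04 w 0.0851 t 14.575 -> x 1 y -0 z 40
```

```bash
python3 -m handwheel '[{"grip":-1,"x":1,"y":0,"z":25,"spin":0},{"grip":-1,"x":1,"y":0,"z":38,"spin":0},{"grip":-1,"x":1,"y":0,"z":40,"spin":0},{"grip":-1,"x":1,"y":0,"z":40,"spin":0},{"grip":0,"x":1,"y":0,"z":40,"spin":0},{"grip":1,"x":1,"y":0,"z":40,"spin":0},{"grip":1,"x":1,"y":0,"z":40,"spin":0},{"grip":1,"x":1,"y":0,"z":40,"spin":0},{"grip":1,"x":1,"y":0,"z":40,"spin":0},{"grip":1,"x":1,"y":0,"z":40,"spin":0}]'; python3 -m handwheel '[{"grip":1,"x":0,"y":0,"z":-20,"spin":0},{"grip":1,"x":0,"y":0,"z":-70,"spin":0},{"grip":1,"x":0,"y":0,"z":-120,"spin":0},{"grip":1,"x":0,"y":0,"z":-130,"spin":0},{"grip":1,"x":0,"y":0,"z":-130,"spin":0}]'; python3 -c "
from h import *
go(.520,-.272)
p=shot('scene')
print([(np.round(d['xyz'],4).tolist(),round(float(d['p']),2)) for d in manip.pinpoint(p,'coarse_wheel')[:3]])"
```

```text
time: 15.82
ee_pos: [0.5684, 0.0633, -0.0017]
eef_rot: [-180.0, -0.1, 0.0]
ft_force: [-1.2, -0.4, 5.9]
gripper_width: 0.034
grip_force: 59.2
time: 16.45
ee_pos: [0.568, 0.0633, 0.1282]
eef_rot: [180.0, -0.1, 0.0]
ft_force: [0.5, 0.1, -2.7]
gripper_width: 0.0341
grip_force: 60.4
ee [0.568  0.0633 0.1282] yaw 0.01 w 0.0341 t 16.45 -> x -48 y 335 z None
[([0.3467, 0.0211, -0.0025], 0.89), ([0.3421, 0.258, -0.0035], 0.86), ([0.5677, 0.065, 0.1285], 0.61)]
```

```bash
python3 -m handwheel '[{"grip":1,"x":-9,"y":60,"z":0,"spin":0},{"grip":1,"x":-17,"y":120,"z":0,"spin":0},{"grip":1,"x":-26,"y":180,"z":0,"spin":0},{"grip":1,"x":-34,"y":240,"z":0,"spin":0},{"grip":1,"x":-42,"y":290,"z":0,"spin":0},{"grip":1,"x":-48,"y":325,"z":0,"spin":0},{"grip":1,"x":-48,"y":335,"z":0,"spin":0},{"grip":1,"x":-48,"y":335,"z":0,"spin":0},{"grip":1,"x":-48,"y":335,"z":0,"spin":0}]'; python3 - <<'E'
from h import *
p=shot('scene');t=shot('top');a=cv2.resize(p['img'][220:370,100:300],(800,600))
go(.520,-.272)
for q in(p,t): print([(np.round(d['xyz'],4).tolist(),round(float(d['p']),2)) for d in manip.pinpoint(q,'coarse_wheel') if d['xyz'][1]<-.1])
cv2.imwrite('pics/g.png',a)
E
```

```text
time: 17.68
ee_pos: [0.5197, -0.2702, 0.1265]
eef_rot: [-179.9, 0.1, 0.1]
ft_force: [0.4, 0.7, -2.5]
gripper_width: 0.0338
grip_force: 60.6
ee [ 0.52   -0.2703  0.127 ] yaw 0.11 w 0.0341 t 17.775 -> x -0 y 2 z None
[([0.5175, -0.2727, 0.1327], 0.79), ([0.4625, -0.2856, -0.0005], 0.62)]
[([0.5228, -0.271, 0.1238], 0.57)]
```

View pics/g.png

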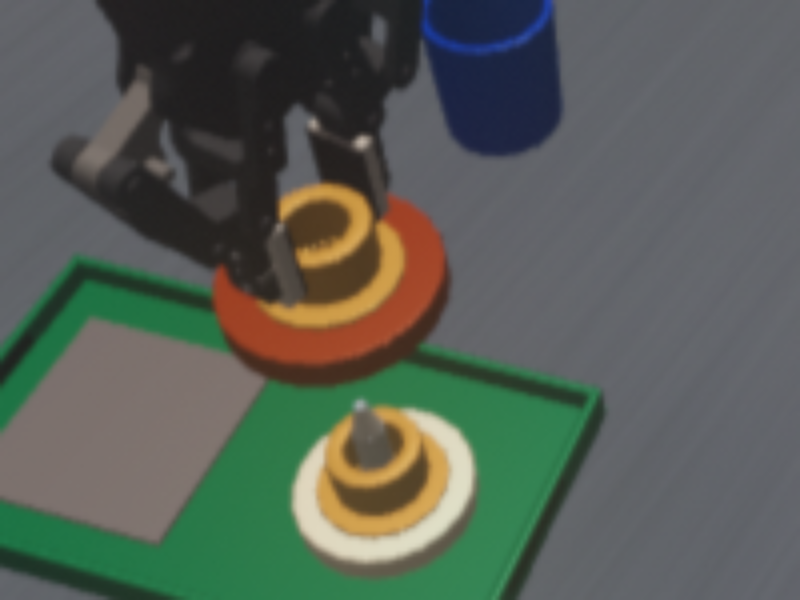

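The fine wheel is fully seated at (385,490) in the crop, and the coarse wheel is level above the post. I lower it by about 82 mm.

```bash
python3 -m handwheel '[{"grip":1,"x":0,"y":1,"z":25,"spin":0},{"grip":1,"x":0,"y":1,"z":45,"spin":0},{"grip":1,"x":0,"y":1,"z":60,"spin":0},{"grip":1,"x":0,"y":1,"z":72,"spin":0},{"grip":1,"x":0,"y":1,"z":80,"spin":0},{"grip":1,"x":0,"y":1,"z":82,"spin":0},{"grip":1,"x":0,"y":1,"z":82,"spin":0},{"grip":1,"x":0,"y":1,"z":82,"spin":0}]'
```

```text
time: 18.88
ee_pos: [0.5203, -0.2731, 0.0461]
eef_rot: [180.0, -0.1, 0.0]
ft_force: [0.1, 0.4, -1.7]
gripper_width: 0.0341
grip_force: 60.6
```

```bash
python3 -m handwheel '[{"grip":1,"x":0,"y":0,"z":3,"spin":0},{"grip":1,"x":0,"y":0,"z":3,"spin":0},{"grip":-1,"x":0,"y":0,"z":3,"spin":0},{"grip":-1,"x":0,"y":0,"z":3,"spin":0},{"grip":-1,"x":0,"y":0,"z":3,"spin":0},{"grip":-1,"x":0,"y":0,"z":3,"spin":0},{"grip":-1,"x":0,"y":0,"z":-40,"spin":0},{"grip":-1,"x":0,"y":0,"z":-100,"spin":0},{"grip":-1,"x":0,"y":0,"z":-100,"spin":0},{"grip":-1,"x":0,"y":0,"z":-100,"spin":0}]'; python3 - <<'E'
from h import *
p=shot('scene');go(.691,-.0755,-.003)
print([(np.round(d['xyz'],4).tolist(),round(float(d['p']),2)) for d in manip.pinpoint(p,'coarse_wheel') if d['xyz'][1]<-.1])
print([(np.round(d['xyz'],4).tolist(),round(float(d['p']),2)) for d in manip.pinpoint(p,'fine_wheel')])
E
```

```text
time: 20.12
ee_pos: [0.5198, -0.2727, 0.1454]
eef_rot: [180.0, -0.0, 0.0]
ft_force: [-0.7, 0.3, -0.6]
gripper_width: 0.0858
grip_force: 0.0
ee [ 0.5191 -0.2722  0.1442] yaw 0.01 w 0.0853 t 20.175 -> x 172 y -197 z 147
[]
[([0.5204, -0.273, 0.0025], 0.66)]
```

```bash
python3 -m handwheel '[{"grip":-1,"x":40,"y":-45,"z":0,"spin":0},{"grip":-1,"x":80,"y":-92,"z":0,"spin":0},{"grip":-1,"x":120,"y":-138,"z":0,"spin":0},{"grip":-1,"x":155,"y":-178,"z":0,"spin":0},{"grip":-1,"x":172,"y":-197,"z":0,"spin":0},{"grip":-1,"x":172,"y":-197,"z":0,"spin":0},{"grip":-1,"x":172,"y":-197,"z":50,"spin":0},{"grip":-1,"x":172,"y":-197,"z":90,"spin":0},{"grip":-1,"x":172,"y":-197,"z":105,"spin":0},{"grip":-1,"x":172,"y":-197,"z":105,"spin":0}]'; python3 - <<'E'
from h import *
p=shot('scene');go(.691,-.0755,-.003)
for n in('coarse_wheel','cork_wheel'): print([(np.round(d['xyz'],4).tolist(),round(float(d['p']),2)) for d in manip.pinpoint(p,n)])
E
```

```text
time: 21.52
ee_pos: [0.6905, -0.0763, 0.039]
eef_rot: [-180.0, 0.2, -0.0]
ft_force: [-0.9, 0.1, 0.5]
gripper_width: 0.0856
grip_force: 0.0
ee [ 0.692  -0.0764  0.041 ] yaw -0.03 w 0.0855 t 21.575 -> x -1 y -1 z 44
[([0.3393, 0.2624, 0.0011], 0.96), ([0.349, 0.0194, -0.0003], 0.96), ([0.5205, -0.2742, 0.045], 0.67)]
[([0.4618, -0.2825, -0.0028], 0.59)]
```

The coarse wheel reads z = 45 mm, so it is seated. Now I grasp the cork wheel.

```bash
python3 -m handwheel '[{"grip":-1,"x":0,"y":-1,"z":25,"spin":0},{"grip":-1,"x":0,"y":-1,"z":40,"spin":0},{"grip":-1,"x":0,"y":-1,"z":43,"spin":0},{"grip":-1,"x":0,"y":-1,"z":43,"spin":0},{"grip":0,"x":0,"y":-1,"z":43,"spin":0},{"grip":1,"x":0,"y":-1,"z":43,"spin":0},{"grip":1,"x":0,"y":-1,"z":43,"spin":0},{"grip":1,"x":0,"y":-1,"z":43,"spin":0},{"grip":1,"x":0,"y":-1,"z":43,"spin":0},{"grip":1,"x":0,"y":-1,"z":43,"spin":0}]'; python3 -m handwheel '[{"grip":1,"x":0,"y":0,"z":-20,"spin":0},{"grip":1,"x":0,"y":0,"z":-70,"spin":0},{"grip":1,"x":0,"y":0,"z":-130,"spin":0},{"grip":1,"x":0,"y":0,"z":-140,"spin":0},{"grip":1,"x":0,"y":0,"z":-140,"spin":0}]'; python3 -c "
from h import *
go(.6275,.2665)
p=shot('scene')
print([(np.round(d['xyz'],4).tolist(),round(float(d['p']),2)) for d in manip.pinpoint(p,'cork_wheel')[:3]])"
```

```text
time: 22.92
ee_pos: [0.6926, -0.0749, -0.0016]
eef_rot: [180.0, -0.1, 0.0]
ft_force: [0.3, 0.4, 5.3]
gripper_width: 0.033
grip_force: 60.2
time: 23.55
ee_pos: [0.6922, -0.0748, 0.1388]
eef_rot: [180.0, -0.1, 0.0]
ft_force: [-0.4, 0.9, -2.4]
gripper_width: 0.0333
grip_force: 60.0
ee [ 0.6922 -0.0748  0.1388] yaw 0.01 w 0.0333 t 23.55 -> x -65 y -341 z None
[([0.6946, -0.0723, 0.138], 0.77)]
```

```bash
python3 -m handwheel '[{"grip":1,"x":-11,"y":-60,"z":0,"spin":0},{"grip":1,"x":-23,"y":-120,"z":0,"spin":0},{"grip":1,"x":-34,"y":-180,"z":0,"spin":0},{"grip":1,"x":-46,"y":-240,"z":0,"spin":0},{"grip":1,"x":-56,"y":-295,"z":0,"spin":0},{"grip":1,"x":-63,"y":-330,"z":0,"spin":0},{"grip":1,"x":-65,"y":-341,"z":0,"spin":0},{"grip":1,"x":-65,"y":-341,"z":0,"spin":0},{"grip":1,"x":-65,"y":-341,"z":0,"spin":0}]'; python3 - <<'E'
from h import *
p=shot('scene');a=cv2.resize(p['img'][80:230,280:480],(800,600))
go(.6275,.2665)
print([(np.round(d['xyz'],4).tolist(),round(float(d['p']),2)) for d in manip.pinpoint(p,'cork_wheel')])
u=(proj(p,[.6275,.2665,.068])-[280,80])*4;cv2.circle(a,tuple(int(k) for k in u),2,(255,0,255),-1)
cv2.imwrite('pics/i.png',a)
E
```

```text
time: 24.78
ee_pos: [0.6268, 0.2646, 0.1365]
eef_rot: [179.9, 0.1, -0.1]
ft_force: [0.8, 0.4, -0.3]
gripper_width: 0.0332
grip_force: 60.1
ee [0.6271 0.2646 0.1369] yaw -0.09 w 0.0329 t 24.825 -> x 0 y -2 z None
[([0.63, 0.2644, 0.1403], 0.76)]
```

View pics/i.png

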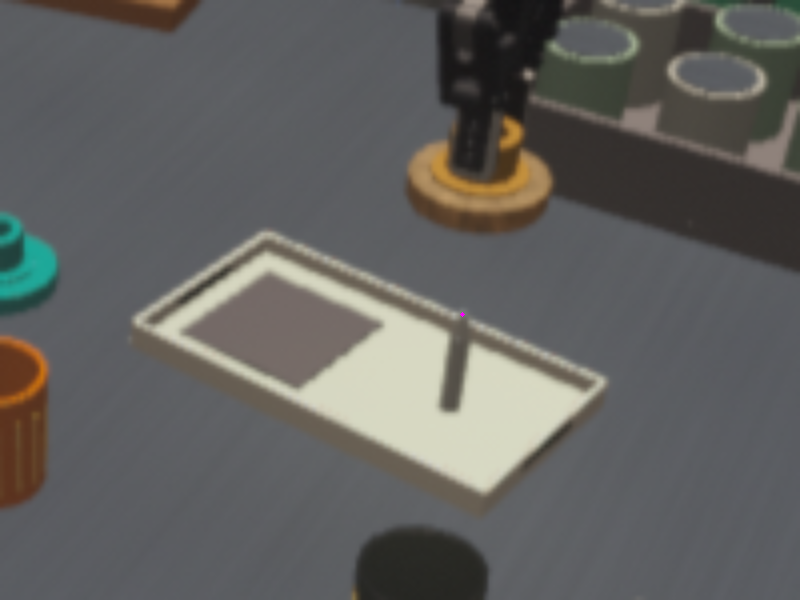

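The marker sits on the white post tip at (462,315) in the crop, and the wheel is level at (480,180). I lower it.

```bash
python3 -m handwheel '[{"grip":1,"x":0,"y":-1,"z":35,"spin":0},{"grip":1,"x":0,"y":-1,"z":55,"spin":0},{"grip":1,"x":0,"y":-1,"z":75,"spin":0},{"grip":1,"x":0,"y":-1,"z":95,"spin":0},{"grip":1,"x":0,"y":-1,"z":115,"spin":0},{"grip":1,"x":0,"y":-1,"z":126,"spin":0},{"grip":1,"x":0,"y":-1,"z":128,"spin":0},{"grip":1,"x":0,"y":-1,"z":128,"spin":0},{"grip":1,"x":0,"y":-1,"z":128,"spin":0}]'
```

```text
time: 26.0
ee_pos: [0.6276, 0.2676, 0.0105]
eef_rot: [-180.0, -0.1, 0.0]
ft_force: [0.3, 0.2, -0.6]
gripper_width: 0.0331
grip_force: 60.1
```

```bash
python3 -m handwheel '[{"grip":1,"x":0,"y":0,"z":5,"spin":0},{"grip":1,"x":0,"y":0,"z":5,"spin":0},{"grip":-1,"x":0,"y":0,"z":5,"spin":0},{"grip":-1,"x":0,"y":0,"z":5,"spin":0},{"grip":-1,"x":0,"y":0,"z":5,"spin":0},{"grip":-1,"x":0,"y":0,"z":5,"spin":0},{"grip":-1,"x":0,"y":0,"z":-40,"spin":0},{"grip":-1,"x":0,"y":0,"z":-100,"spin":0},{"grip":-1,"x":0,"y":0,"z":-140,"spin":0},{"grip":-1,"x":0,"y":0,"z":-140,"spin":0},{"grip":-1,"x":0,"y":0,"z":-140,"spin":0}]'; python3 - <<'E'
from h import *
p=shot('scene');go(.4355,.097)
for n in('cork_wheel','amber_tumbler'):print([(np.round(d['xyz'],4).tolist(),round(float(d['p']),2)) for d in manip.pinpoint(p,n)])
E
```

```text
time: 27.38
ee_pos: [0.6263, 0.2671, 0.1487]
eef_rot: [180.0, 0.0, 0.0]
ft_force: [-0.9, 0.3, -1.2]
gripper_width: 0.0856
grip_force: 0.0
ee [0.6257 0.2669 0.1476] yaw 0.01 w 0.0852 t 27.425 -> x -190 y 170 z None
[([0.6276, 0.2698, 0.0072], 0.75)]
[([0.4344, 0.1018, 0.0013], 0.91)]
```

```bash
python3 -m handwheel '[{"grip":-1,"x":-45,"y":40,"z":0,"spin":0},{"grip":-1,"x":-90,"y":80,"z":0,"spin":0},{"grip":-1,"x":-135,"y":120,"z":0,"spin":0},{"grip":-1,"x":-175,"y":155,"z":0,"spin":0},{"grip":-1,"x":-190,"y":169,"z":0,"spin":0},{"grip":-1,"x":-190,"y":169,"z":0,"spin":0},{"grip":-1,"x":-190,"y":169,"z":40,"spin":0},{"grip":-1,"x":-190,"y":169,"z":80,"spin":0},{"grip":-1,"x":-190,"y":169,"z":80,"spin":0},{"grip":-1,"x":-190,"y":169,"z":80,"spin":0}]'; python3 - <<'E'
from h import *
p=shot('scene');go(.4355,.0985,.005)
a=cv2.resize(p['img'][120:240,220:380],(800,600));cv2.imwrite('pics/j.png',a)
E
```

```text
time: 28.78
ee_pos: [0.4378, 0.0987, 0.0703]
eef_rot: [-180.0, -0.0, 0.0]
ft_force: [0.3, -1.3, -0.3]
gripper_width: 0.0855
grip_force: 0.0
ee [0.4384 0.0986 0.0709] yaw 0.03 w 0.0851 t 28.825 -> x -3 y 0 z 66
```

View pics/j.png

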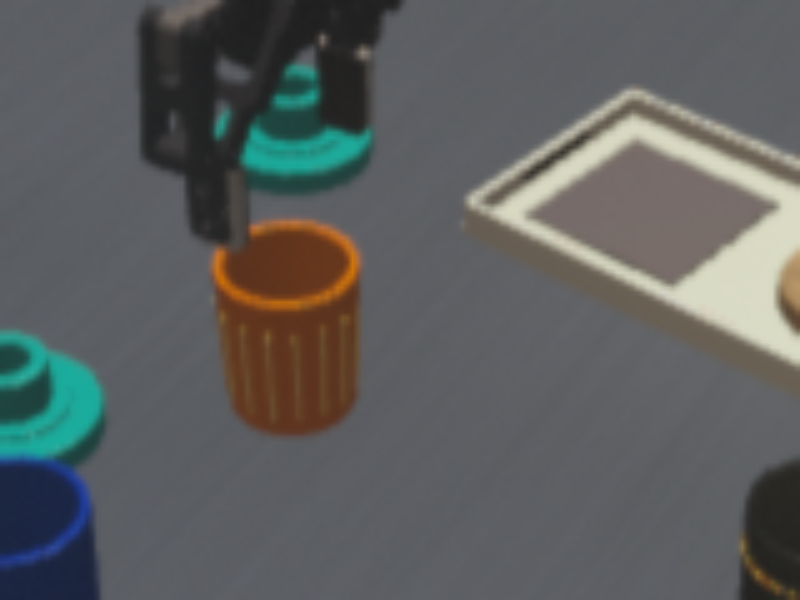

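The jaws are centred over the amber glass: tips at (230,240) and (350,130) in the crop, rim centre at (287,265). I go down and close.

```bash
python3 -m handwheel '[{"grip":-1,"x":-2,"y":0,"z":20,"spin":0},{"grip":-1,"x":-2,"y":0,"z":40,"spin":0},{"grip":-1,"x":-2,"y":0,"z":60,"spin":0},{"grip":-1,"x":-2,"y":0,"z":66,"spin":0},{"grip":-1,"x":-2,"y":0,"z":66,"spin":0},{"grip":0,"x":-2,"y":0,"z":66,"spin":0},{"grip":1,"x":-2,"y":0,"z":66,"spin":0},{"grip":1,"x":-2,"y":0,"z":66,"spin":0},{"grip":1,"x":-2,"y":0,"z":66,"spin":0},{"grip":1,"x":-2,"y":0,"z":66,"spin":0}]'; python3 -m handwheel '[{"grip":1,"x":0,"y":0,"z":-20,"spin":0},{"grip":1,"x":0,"y":0,"z":-60,"spin":0},{"grip":1,"x":0,"y":0,"z":-70,"spin":0},{"grip":1,"x":0,"y":0,"z":-70,"spin":0}]';python3 - <<'E'
from h import *
p=shot('scene');go(.515,.290)
for n in ['amber_tumbler']:print([(np.round(d['xyz'],4).tolist(),round(float(d['p']),2)) for d in manip.pinpoint(p,n)])
E
```

```text
time: 30.08
ee_pos: [0.4362, 0.0983, 0.005]
eef_rot: [-180.0, -0.1, 0.0]
ft_force: [-1.4, -0.8, 7.4]
gripper_width: 0.058
grip_force: 63.1
time: 30.58
ee_pos: [0.4354, 0.0983, 0.0739]
eef_rot: [-180.0, -0.1, 0.0]
ft_force: [-0.3, -0.6, -1.3]
gripper_width: 0.0579
grip_force: 64.5
ee [0.4345 0.0982 0.0729] yaw 0.01 w 0.0581 t 30.625 -> x 81 y -192 z None
[([0.4371, 0.0981, 0.0727], 0.55)]
```

```bash
python3 -m handwheel '[{"grip":1,"x":20,"y":-48,"z":0,"spin":0},{"grip":1,"x":42,"y":-100,"z":0,"spin":0},{"grip":1,"x":62,"y":-150,"z":0,"spin":0},{"grip":1,"x":77,"y":-183,"z":0,"spin":0},{"grip":1,"x":80,"y":-192,"z":0,"spin":0},{"grip":1,"x":80,"y":-192,"z":0,"spin":0},{"grip":1,"x":80,"y":-192,"z":30,"spin":0},{"grip":1,"x":80,"y":-192,"z":50,"spin":0},{"grip":1,"x":80,"y":-192,"z":54,"spin":0},{"grip":1,"x":80,"y":-192,"z":54,"spin":0},{"grip":1,"x":80,"y":-192,"z":54,"spin":0}]';python3 - <<'E'
from h import *
p=shot('scene');go(.515,.290,.0135)
print([(np.round(d['xyz'],4).tolist(),round(float(d['p']),2)) for d in manip.pinpoint(p,'amber_tumbler')])
E
```

```text
time: 32.05
ee_pos: [0.5157, 0.2904, 0.0205]
eef_rot: [-180.0, -0.1, 0.0]
ft_force: [0.9, -0.6, -1.4]
gripper_width: 0.0577
grip_force: 64.8
ee [0.5157 0.2905 0.0206] yaw 0.0 w 0.0579 t 32.1 -> x -1 y 1 z 7
[([0.5173, 0.2904, 0.0177], 0.57), ([0.46, -0.2818, 0.0005], 0.24)]
```

```bash
python3 -m handwheel '[{"grip":1,"x":0,"y":0,"z":3,"spin":0},{"grip":1,"x":0,"y":0,"z":5,"spin":0},{"grip":1,"x":0,"y":0,"z":7,"spin":0},{"grip":1,"x":0,"y":0,"z":7,"spin":0},{"grip":1,"x":0,"y":0,"z":7,"spin":0}]'
```

```text
time: 32.78
ee_pos: [0.5151, 0.2903, 0.013]
eef_rot: [-180.0, -0.0, 0.0]
ft_force: [-1.5, -1.5, 6.1]
gripper_width: 0.0579
grip_force: 65.1
```

```bash
python3 -m handwheel '[{"grip":0.2,"x":0,"y":0,"z":0,"spin":0},{"grip":-1,"x":0,"y":0,"z":0,"spin":0},{"grip":-1,"x":0,"y":0,"z":0,"spin":0},{"grip":-1,"x":0,"y":0,"z":0,"spin":0},{"grip":-1,"x":0,"y":0,"z":0,"spin":0},{"grip":-1,"x":0,"y":0,"z":-40,"spin":0},{"grip":-1,"x":0,"y":0,"z":-100,"spin":0},{"grip":-1,"x":0,"y":0,"z":-120,"spin":0},{"grip":-1,"x":0,"y":0,"z":-120,"spin":0}]';python3 - <<'E'
from h import *
p=shot('scene');t=shot('top');go(.687,.063,.07)
for q in(p,t):
  for n in('amber_tumbler','black_tumbler'):print([(np.round(d['xyz'],4).tolist(),round(float(d['p']),2)) for d in manip.pinpoint(q,n)])
E
```

```text
time: 33.9
ee_pos: [0.5161, 0.2908, 0.1343]
eef_rot: [-179.9, -0.2, 0.0]
ft_force: [-0.5, 0.0, 0.0]
gripper_width: 0.0851
grip_force: 0.0
ee [0.5137 0.2898 0.1306] yaw 0.01 w 0.0853 t 34.0 -> x 173 y 227 z 61
[([0.517, 0.2896, 0.0121], 0.59)]
[([0.6839, 0.061, 0.0002], 0.55)]
[([0.518, 0.2837, 0.0132], 0.82), ([0.4641, -0.2816, -0.0012], 0.3)]
[([0.6854, 0.0638, -0.0045], 0.69), ([0.5746, 0.2815, -0.0032], 0.47)]
```

```bash
python3 -m handwheel '[{"grip":-1,"x":35,"y":45,"z":0,"spin":0},{"grip":-1,"x":70,"y":92,"z":0,"spin":0},{"grip":-1,"x":105,"y":140,"z":0,"spin":0},{"grip":-1,"x":140,"y":187,"z":0,"spin":0},{"grip":-1,"x":163,"y":218,"z":0,"spin":0},{"grip":-1,"x":171,"y":228,"z":0,"spin":0},{"grip":-1,"x":171,"y":228,"z":0,"spin":0},{"grip":-1,"x":171,"y":228,"z":40,"spin":0},{"grip":-1,"x":171,"y":228,"z":60,"spin":0},{"grip":-1,"x":171,"y":228,"z":60,"spin":0},{"grip":-1,"x":171,"y":228,"z":60,"spin":0}]';python3 - <<'E'
from h import *
go(.6855,.0625,.005)
E
```

```text
time: 35.58
ee_pos: [0.6864, 0.0629, 0.0736]
eef_rot: [-180.0, -0.1, 0.1]
ft_force: [0.8, 0.2, 0.4]
gripper_width: 0.0857
grip_force: 0.0
ee [0.6864 0.0629 0.0736] yaw 0.05 w 0.0857 t 35.575 -> x -1 y 0 z 69
```

```bash
python3 -m handwheel '[{"grip":-1,"x":-1,"y":0,"z":20,"spin":0},{"grip":-1,"x":-1,"y":0,"z":40,"spin":0},{"grip":-1,"x":-1,"y":0,"z":60,"spin":0},{"grip":-1,"x":-1,"y":0,"z":68,"spin":0},{"grip":-1,"x":-1,"y":0,"z":68,"spin":0},{"grip":0,"x":-1,"y":0,"z":68,"spin":0},{"grip":1,"x":-1,"y":0,"z":68,"spin":0},{"grip":1,"x":-1,"y":0,"z":68,"spin":0},{"grip":1,"x":-1,"y":0,"z":68,"spin":0},{"grip":1,"x":-1,"y":0,"z":68,"spin":0}]'; python3 -m handwheel '[{"grip":1,"x":0,"y":0,"z":-20,"spin":0},{"grip":1,"x":0,"y":0,"z":-60,"spin":0},{"grip":1,"x":0,"y":0,"z":-120,"spin":0},{"grip":1,"x":0,"y":0,"z":-120,"spin":0},{"grip":1,"x":0,"y":0,"z":-120,"spin":0}]';python3 - <<'E'
from h import *
p=shot('scene');go(.406,-.2955)
for n in ['black_tumbler']:print([(np.round(d['xyz'],4).tolist(),round(float(d['p']),2)) for d in manip.pinpoint(p,n)])
E
```

```text
time: 36.83
ee_pos: [0.686, 0.0625, 0.0059]
eef_rot: [-180.0, -0.2, 0.0]
ft_force: [-0.0, 1.5, 6.1]
gripper_width: 0.0576
grip_force: 64.4
time: 37.45
ee_pos: [0.6846, 0.0621, 0.1249]
eef_rot: [180.0, -0.0, 0.0]
ft_force: [-0.7, 0.2, -1.2]
gripper_width: 0.0579
grip_force: 64.5
ee [0.6837 0.0621 0.1233] yaw -0.0 w 0.0581 t 37.5 -> x -278 y 358 z None
[([0.6857, 0.0594, 0.1189], 0.61)]
```

```bash
python3 -m handwheel '[{"grip":1,"x":-30,"y":38,"z":0,"spin":0},{"grip":1,"x":-65,"y":84,"z":0,"spin":0},{"grip":1,"x":-100,"y":129,"z":0,"spin":0},{"grip":1,"x":-135,"y":174,"z":0,"spin":0},{"grip":1,"x":-170,"y":219,"z":0,"spin":0},{"grip":1,"x":-205,"y":264,"z":0,"spin":0},{"grip":1,"x":-238,"y":306,"z":0,"spin":0},{"grip":1,"x":-265,"y":340,"z":0,"spin":0},{"grip":1,"x":-279,"y":358,"z":0,"spin":0},{"grip":1,"x":-279,"y":358,"z":0,"spin":0},{"grip":1,"x":-279,"y":358,"z":0,"spin":0}]';python3 - <<'E'
from h import *
go(.406,-.2955,.0205)
E
```

```text
time: 38.92
ee_pos: [0.4056, -0.2948, 0.1234]
eef_rot: [-179.9, 0.1, 0.0]
ft_force: [0.5, 0.5, -1.7]
gripper_width: 0.0579
grip_force: 64.7
ee [ 0.4056 -0.2948  0.1234] yaw 0.0 w 0.0579 t 38.925 -> x 0 y 1 z 103
```

```bash
python3 -m handwheel '[{"grip":1,"x":0,"y":1,"z":30,"spin":0},{"grip":1,"x":0,"y":1,"z":60,"spin":0},{"grip":1,"x":0,"y":1,"z":85,"spin":0},{"grip":1,"x":0,"y":1,"z":98,"spin":0},{"grip":1,"x":0,"y":1,"z":101,"spin":0},{"grip":1,"x":0,"y":1,"z":101,"spin":0},{"grip":1,"x":0,"y":1,"z":101,"spin":0}]';python3 - <<'E'
from h import *
p=shot('scene');go(.406,-.2955,.0135)
for n in ['black_tumbler']:print([(np.round(d['xyz'],4).tolist(),round(float(d['p']),2)) for d in manip.pinpoint(p,n)])
E
```

```text
time: 39.8
ee_pos: [0.4066, -0.2974, 0.0245]
eef_rot: [179.9, -0.1, 0.0]
ft_force: [0.3, -0.7, -1.6]
gripper_width: 0.058
grip_force: 64.7
ee [ 0.4065 -0.2974  0.0244] yaw 0.01 w 0.058 t 39.85 -> x -1 y -2 z 11
[([0.4072, -0.2985, 0.0194], 0.95)]
```

```bash
python3 -m handwheel '[{"grip":1,"x":0,"y":-2,"z":4,"spin":0},{"grip":1,"x":0,"y":-2,"z":7,"spin":0},{"grip":1,"x":0,"y":-2,"z":9,"spin":0},{"grip":1,"x":0,"y":-2,"z":10,"spin":0},{"grip":1,"x":0,"y":-2,"z":10,"spin":0},{"grip":1,"x":0,"y":-2,"z":10,"spin":0}]'
```

```text
time: 40.65
ee_pos: [0.406, -0.2946, 0.0139]
eef_rot: [-180.0, 0.0, 0.0]
ft_force: [-2.0, 2.9, 5.3]
gripper_width: 0.0576
grip_force: 65.4
```

Contact is felt, about 7 N. I release, rise and check.

```bash
python3 -m handwheel '[{"grip":0.2,"x":0,"y":0,"z":0,"spin":0},{"grip":-1,"x":0,"y":0,"z":0,"spin":0},{"grip":-1,"x":0,"y":0,"z":0,"spin":0},{"grip":-1,"x":0,"y":0,"z":0,"spin":0},{"grip":-1,"x":0,"y":0,"z":0,"spin":0},{"grip":-1,"x":0,"y":0,"z":-40,"spin":0},{"grip":-1,"x":0,"y":0,"z":-100,"spin":0},{"grip":-1,"x":0,"y":0,"z":-160,"spin":0},{"grip":-1,"x":0,"y":0,"z":-200,"spin":0},{"grip":-1,"x":0,"y":0,"z":-200,"spin":0},{"grip":-1,"x":0,"y":0,"z":-200,"spin":0}]';python3 - <<'E'
from h import *
p=shot('scene');t=shot('top','z.png');cv2.imwrite('pics/zs.png',p['img'])
G=np.array([.463,-.284]),11.3;W=np.array([.5712,.278]),-12
for n in('fine_wheel','coarse_wheel','black_tumbler','cork_wheel','amber_tumbler'):
  T=W if n[:2] in('co','am') and n!='coarse_wheel' else G;y=np.radians(T[1]);R=np.array([[np.cos(y),np.sin(y)],[-np.sin(y),np.cos(y)]])
  for q in(p,t):print(n,[(np.round(R@(np.array(d['xyz'][:2])-T[0]),4).tolist(),round(d['xyz'][2],4),round(float(d['p']),2)) for d in manip.pinpoint(q,n) if np.hypot(*(np.array(d['xyz'][:2])-T[0]))<.1])
E
```

```text
time: 42.02
ee_pos: [0.4056, -0.2945, 0.2127]
eef_rot: [-180.0, 0.0, 0.0]
ft_force: [-1.0, -0.1, -0.7]
gripper_width: 0.0853
grip_force: 0.0
fine_wheel [([0.059, 0.003], 0.0029, 0.72)]
fine_wheel [([0.0607, 0.0025], 0.0063, 0.54)]
coarse_wheel [([0.0596, -0.0001], 0.05, 0.92)]
coarse_wheel [([0.0582, -0.0002], 0.0417, 0.77)]
black_tumbler [([-0.0604, 0.0016], 0.0102, 0.68)]
black_tumbler [([-0.0584, 0.0029], 0.0061, 0.93)]
cork_wheel [([0.0581, 0.0032], 0.005, 0.7)]
cork_wheel [([0.0551, 0.0014], 0.0073, 0.97)]
amber_tumbler [([-0.056, 0.0001], 0.0094, 0.8)]
amber_tumbler [([-0.0544, -0.0058], 0.0116, 0.96)]
```

View pics/zs.png

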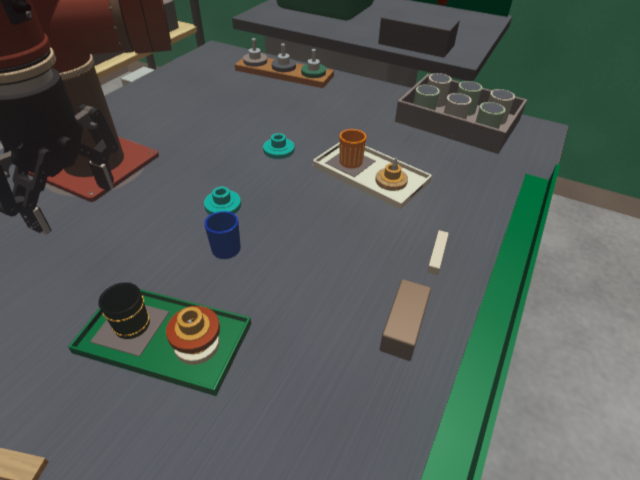

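The picture shows both trays made up. In the green tray the black tumbler is at (125,310), with coarse on fine at (193,330). In the white tray amber is at (352,150) and cork at (392,175). Blue at (224,235), the stick and the block have not moved. I hand it in.

```bash
python3 -c "
from plant import manip
print(manip.close_job())"
```

```text
the job is handed in; nothing more can be done
None
```

I made up both trays and handed the job in at about 42 s; the last pictures put all five pieces in place and upright, with the blue tumbler, stick and block unmoved, but the hand-in gave no verdict.

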